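# Weigh the blue box on its hand scale

### The arm

A 6-joint arm with a two-finger parallel gripper is mounted at the origin on the work surface. World frame = base frame: x ahead of the robot, y to its left, z up, the work surface at z = 0. Lengths are in m, angles in rad, forces in N, time in s.
With the tool pointing down it reaches from about 0.375 to 0.9 m from the base axis. Payload 3.1 kg.
Tool frame: the origin (TCP) lies at the very end of the fingers, on their centre line; the grasp point (between the pads) lies 19 mm behind it (manip.grasp_offset is the distance from the TCP to the grasp point, in m); x points along the fingers, z is the direction in which the jaws open and shut, and the axes are right-handed (so a half turn about x gives the same grasp; the last joint's range is limited). The gripper opens to 85 mm and grips with 20 to 120 N. Pads are 22 mm wide; open, the fingers measure 114 mm over their backs; the gripper's body (76 mm by 85 mm) begins 54 mm behind the grasp point. The pads swing forward as they close: fully open they stand 13 mm farther back than shut.
Start: joints at [-1.498, 0.527, 1.433, -0, 1.181, -0.178], TCP at [0.155, -0.605, 0.231] pointing down, gripper open.
Joint ranges: [-3.08, 3.08], [-0.75, 2.2], [0.22, 2.44], [-1.43, 4.57], [0, 2.65], [-2.85, 2.85]. Speed limits (rad/s): [2.79, 2.79, 3.14, 3.14, 3.14, 3.14].

### API

Orientations are given as a unit quaternion [x, y, z, w].
In Python, from station import manip gives the robot as it stands.
- The arm moves only by the tool send_rows, never from a script. Its argument "steps" is a list that holds one entry, the list of rows, each a list of 5 numbers: the closure, from 0 (fully open) to 1 (shut), then the shift along the world's x, y, z in m, then the turn about the world's z in rad. A call has 1 to 8 rows; each row is the pose to reach, as a shift and turn from the pose commanded when the call began; what a row does not reach only later rows make up. A row lasts 1/8 s, in which the tool goes at most 62.5 mm and 10.7 degrees, less where a joint would pass 70% of its speed; a pose out of reach is approached as far as the arm can. A call with a gripper value outside its range is refused whole. The fingers move at their own pace and stop on an object; "grip_force" is the grip in N (left out, the last holds). Time passes only in rows, so rows that repeat a pose let the fingers close. It gives the time, the measured TCP pose, the force and the opening at its end, in the units of the state.
- manip.sense(): the state, without advancing time (a new reading comes with each control period).
- manip.snapshot(name): name is "scene" or "top" or "wrist"; returns the picture (480x640x3 uint8, red, green, blue); there is no depth.
- manip.camera_params(name): a dict with "fx", "fy", "cx", "cy" (pixels), "T" (4x4, takes a point from camera to world coordinates); the wrist camera has in their place "tool_from_camera" (4x4, takes a point from camera to tool coordinates, whose origin is the TCP and whose axes are the tool frame's). Camera axes: x right, y down, z forward; pixel columns grow to the right and rows downward; lengths in m; the calibration is good to about 2 mm. A picture is of the moment at which its call begins: read the wrist's pose just before it. camera_params takes no time and is no camera call.
- manip.sign_off(): hands the job in, once; it reports no verdict.
The state is a dict: "t": time; "q": joint angles; "qd": joint speeds; "tau": joint torques, N m; "tcp_pos": TCP position; "tool_rot": TCP orientation; "force": force on the tool from outside, world axes, zero at the start; "ft_torque": the same for the moment, N m; "finger_gap": opening from 0.0 (shut) to 1.0 (fully open).
Only numpy, scipy, OpenCV 4.12 (cv2) and the standard library are available. Lean on these libraries where they do the work, as an engineer would, in place of code of your own. Each camera call takes 0.05 s, during which the arm holds its last target.

### The job

Weigh the blue box: take the black handle of the hand scale hooked to it and lift until the box hangs well clear of the table (about 3 cm of air beneath it), and hold it still there for three seconds so that the weight can be read. Then set the box down upright in the middle of the green mat, without dropping it, and let go. Leave the brown carton and its scale where they stand.

Things in the scene. Friction and masses are not known exactly. Their poses are not given: they have to be found in the camera images.
- blue_scale: Sprung hand scale upright on the blue box. Origin: centre of its black handle bar, 24 (x) x 90 (y) x 24 mm high, 219 mm above the box's underside when unloaded; x across the bar (pinch it from above along x), z up. Below it a 12 mm neck, then from 33 mm down a 30 mm aluminium tube. It cannot turn or tilt against its box, only draw out straight up, 50 mm at most, against a 200 N/m spring.
- blue_box: Blue box with a black band, 120 (x) x 100 (y) x 70 mm, 0.35 to 0.7 kg, hooked under the blue scale, straight below the handle. Origin: centre of its underside (z = 0 on the table); axes parallel to the scale's. The handle (scale 150 g) rises 17 to 35 mm before the box leaves the table, and sinks back by itself when the box stands again.
- carton: The brown cardboard carton with a pale tape band, 120 x 100 x 70 mm, under a hand scale just like the other; a bystander. It and the blue box may change places. Origin at the centre of its underside, z up.
- mat_center (a point): Centre of the top face of the green mat, 180 (x) x 160 (y) mm, 3 mm thick, fixed flat on the table between the two boxes; z up.
Not all that is in view belongs to the job. Of the things that look like the blue_scale, take the one that is farthest to the robot's right at the start.

How it is judged:
On the way, in this order (a step that is already met when the one before it is completed fails the run):
1. the blue box hangs still on its scale, touching nothing and at least 15 mm above the table, for 1.5 s (height (world z) of blue_box above 0.015 m and contact force between blue_box and anything else below 0.2 N and linear speed of blue_box below 0.05 m/s and angle between blue_box's own z axis and vertical below 0.35 rad), for 1.5 s.
2. the blue box stands on the mat while the scale is still held (horizontal distance between blue_box and mat_center below 0.025 m and height (world z) of blue_box below 0.008 m and contact force between blue_box and anything else above 0.2 N and contact force between the fingers and blue_scale above 0.5 N), for 0.1 s.
At the end, for the whole second after the job is handed in: The blue box stands upright (within 6 degrees) and at rest on the mat, its centre within 25 mm of the mat's centre, any way round; the brown carton stands within 20 mm of where it was (horizontal distance between blue_box and mat_center below 0.025 m and height (world z) of blue_box below 0.008 m and angle between each of blue_box, carton's own z axis and vertical below 0.1 rad and linear speed of blue_box below 0.02 m/s and distance of carton from where it was at the start of the episode below 0.02 m); the robot touches nothing.
It fails at once if the brown carton is lifted, pushed away or tipped (distance of carton from where it was at the start of the episode above 0.03 m or angle between carton's own z axis and vertical above 0.3 rad).
It also fails if it takes over 48 s, if anything falls off the work surface, if the arm or the gripper's body presses on something with over 40 N, if the wrist force passes 120 N, or if a joint passes its speed limit or range.

## Working session

There is one attempt and no reset: what is moved stays moved. The work goes in short steps, Python scripts to look and compute and a tool call to move; the robot and the scene stay as the last step left them, time stands still between calls to the robot, and variables do not carry over. Pictures are saved under pics/ and viewed, and the job is handed in when it is done.

Besides the shell and the picture viewer there is one more tool, called after "Emit:" as a command line: name --argument value ..., lists and objects as JSON in quotes. send_rows: Moves the arm, as the interface text tells. Its arguments: {"type":"object","properties":{"steps":{"type":"array","items":{"type":"array","items":{"type":"array","items":{"type":"number"}}}},"grip_force":{"type":"number"}},"required":["steps"]}

```bash
mkdir -p pics; python3 - <<'E'
from station import manip
import cv2,numpy as np
for n in("scene","top"):
    im=manip.snapshot(n); cv2.imwrite(f"pics/{n}0.png",im[:,:,::-1])
    p=manip.camera_params(n); print(n,p["fx"],p["fy"],p["cx"],p["cy"]);print(np.round(p["T"],4).tolist())
s=manip.sense();print(s)
E
```

```text
scene 485.45219715448695 485.45219715448695 317.5493756585494 236.39397400349546
[[-0.394, 0.7369, -0.5493, 0.9588], [0.9191, 0.3149, -0.2368, 0.2279], [-0.0016, -0.5982, -0.8013, 0.8723], [0.0, 0.0, 0.0, 1.0]]
top 510.87264512008704 510.87264512008704 316.6490466198175 237.33427376832717
[[0.0016, -0.9983, 0.0589, 0.3981], [-1.0, -0.0019, -0.0048, 0.0375], [0.0049, -0.0588, -0.9983, 1.3512], [0.0, 0.0, 0.0, 1.0]]
{'t': 0.1, 'q': array([-1.49847566e+00,  5.28407043e-01,  1.43377142e+00, -9.07970543e-06,
        1.18139053e+00, -1.78475608e-01]), 'qd': array([ 0.00089226, -0.00197736, -0.00263071,  0.00043264,  0.00042939,
        0.00119969]), 'tau': array([ 2.20715101e-04, -4.43304741e+01, -1.78586787e+01, -2.00280160e-04,
        3.89273831e-03, -8.73338564e-06]), 'tcp_pos': array([ 0.15510347, -0.60478758,  0.23041155]), 'tool_rot': array([ 0.43405554,  0.55907871, -0.4330203 ,  0.55813994]), 'force': array([ 0.82819429,  0.09958682, -0.30850913]), 'ft_torque': array([-0.04417763, -0.03664119, -0.00518052]), 'finger_gap': 1.0007067410518458}
```

View pics/scene0.png

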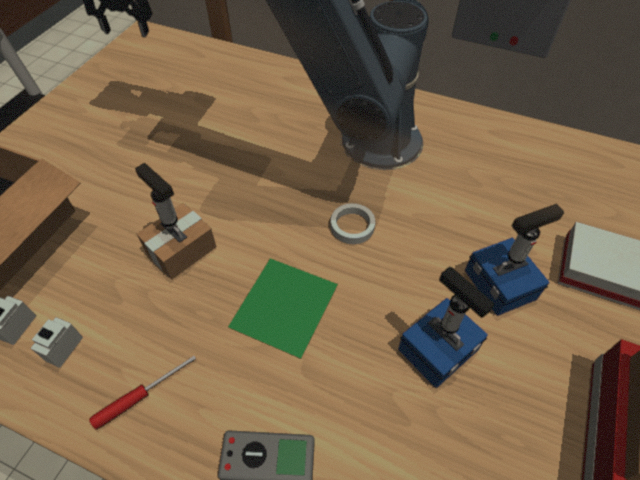

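View pics/top0.png

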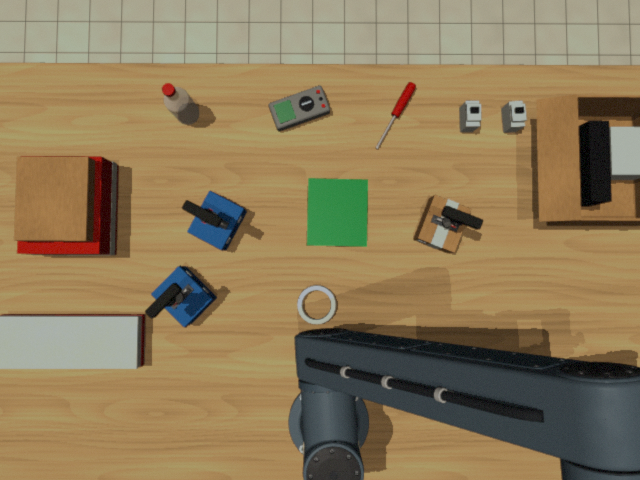

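Things that could be taken for the wanted scale (top view pixels):
- Front blue box's scale, handle about (205,213).
- Rear blue box's scale, handle about (165,300).
- Carton's scale, about (463,217), which is a bystander.

The robot's right is image right, so of the two blue ones I choose the front one at (205,213). I'll check it in a close crop and measure it.

```bash
cat > h.py <<'E'
import numpy as np,cv2
from station import manip
def ray(p,u,v):
    T=np.array(p["T"]);d=T[:3,:3]@np.array([(u-p["cx"])/p["fx"],(v-p["cy"])/p["fy"],1]);return T[:3,3],d
def onz(p,u,v,z):
    o,d=ray(p,u,v);return o+d*(z-o[2])/d[2]
def tri(a,ua,b,ub):
    o1,d1=ray(a,*ua);o2,d2=ray(b,*ub)
    t=np.linalg.lstsq(np.c_[d1,-d2],o2-o1,rcond=None)[0];x=o1+d1*t[0];y=o2+d2*t[1];return (x+y)/2,np.linalg.norm(x-y)
E
python3 - <<'E'
from h import *
t=cv2.imread("pics/top0.png");s=cv2.imread("pics/scene0.png")
c=np.hstack([cv2.resize(t[180:260,165:265],(400,320),interpolation=cv2.INTER_CUBIC),cv2.resize(s[250:390,380:555],(400,320),interpolation=cv2.INTER_CUBIC)])
cv2.imwrite("pics/crop0.png",c)
P={"top":manip.camera_params("top"),"scene":manip.camera_params("scene")}
for n,im,win in(("top",t,(175,185,265,260)),("scene",s,(390,255,500,390))):
    x0,y0,x1,y1=win
    g=im[y0:y1,x0:x1].astype(int)
    m=(g.max(2)<45).astype(np.uint8)
    k,l,st,ce=cv2.connectedComponentsWithStats(m)
    for i in range(1,k):
        if st[i,4]>60:
            pts=np.argwhere(l==i)[:,::-1].astype(np.float32)+[x0,y0]
            r=cv2.minAreaRect(pts.astype(np.float32));print(n,st[i],r);
            bp=cv2.boxPoints(r)
            if n=="top":print(np.round([onz(P[n],*q,.231) for q in bp],4).tolist())
# mat
for n,im in(("top",t),("scene",s)):
    h=cv2.cvtColor(im,cv2.COLOR_BGR2HSV);m=cv2.inRange(h,(45,120,60),(80,255,255))
    cs=max(cv2.findContours(m,0,2)[0],key=cv2.contourArea)
    ap=cv2.approxPolyDP(cs,5,True)[:,0]
    w=np.array([onz(P[n],*q,.003)for q in ap]);print(n,"mat",ap.tolist(),np.round(w,4).tolist(),w.mean(0))
# blue top
h=cv2.cvtColor(t,cv2.COLOR_BGR2HSV);m=cv2.inRange(h,(100,120,40),(125,255,255))[175:265,170:270]
cs=max(cv2.findContours(m,0,2)[0],key=cv2.contourArea)+[170,175]
r=cv2.minAreaRect(cs);print("blue",r,onz(P["top"],*r[0],.07))
print(np.round([onz(P["top"],*q,.07) for q in cv2.boxPoints(r)],4).tolist())
E
```

```text
top [  8  16  46  27 436] ((205.74998474121094, 214.75), (47.676605224609375, 12.176399230957031), 30.963754653930664)
[[0.5289, 0.3283, 0.231], [0.5521, 0.3149, 0.231], [0.498, 0.2242, 0.231], [0.475, 0.2377, 0.231]]
top [ 48  24  23  41 121] ((234.48394775390625, 229.52981567382812), (3.5218849182128906, 45.17494201660156), 28.300758361816406)
[[0.439, 0.2391, 0.231], [0.5268, 0.193, 0.231], [0.5231, 0.1862, 0.231], [0.4354, 0.2322, 0.231]]
scene [  50    0   60   62 1874] ((470.9189758300781, 292.1053466796875), (63.69293975830078, 50.29124450683594), 60.75117111206055)
scene [ 37  63  30  26 250] ((442.851318359375, 330.60809326171875), (34.64179611206055, 13.484725952148438), 35.53767776489258)
scene [  9  81  44  51 666] ((418.5000305175781, 361.0), (58.68986129760742, 13.435027122497559), 45.0)
top mat [[309, 179], [308, 244], [366, 245], [367, 180]] [[0.633, 0.0517, 0.003], [0.4599, 0.0539, 0.003], [0.4575, -0.0994, 0.003], [0.6307, -0.1027, 0.003]] [ 0.54530588 -0.02413951  0.003     ]
scene mat [[270, 260], [229, 326], [300, 356], [335, 284]] [[0.4616, -0.0983, 0.003], [0.6332, -0.1025, 0.003], [0.6349, 0.0515, 0.003], [0.4624, 0.0531, 0.003]] [ 0.54802357 -0.02404044  0.003     ]
blue ((215.7903594970703, 219.8861846923828), (39.3475227355957, 47.05632400512695), 28.495635986328125) [0.5170923 0.2851043 0.07     ]
[[0.4885, 0.3563, 0.07], [0.5932, 0.3014, 0.07], [0.5458, 0.2137, 0.07], [0.4415, 0.2689, 0.07]]
```

View pics/crop0.png

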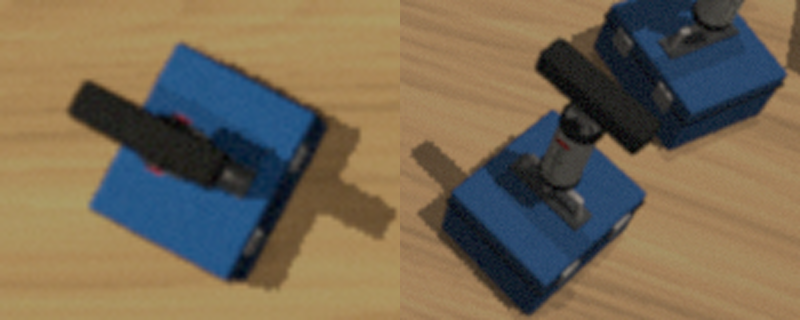

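```bash
python3 - <<'E'
from h import *
from scipy.spatial.transform import Rotation as R
s=manip.sense();M=R.from_quat(s["tool_rot"]).as_matrix();print(np.round(M,3))
print("jaw yaw deg",np.degrees(np.arctan2(M[1,2],M[0,2])), "q1,q6",np.degrees(s["q"][[0,5]]))
p=manip.camera_params("top")
for uv in((184,296),(217,220),(165,300),(463,217)):print(uv,onz(p,*uv,.23 if uv[0] in(165,463) else .07))
print(np.round(manip.camera_params("wrist")["tool_from_camera"],3))
E
```

```text
[[-0.     0.969  0.248]
 [ 0.002  0.248 -0.969]
 [-1.     0.    -0.002]]
jaw yaw deg -75.63021495529627 q1,q6 [-85.8563311  -10.22589906]
(184, 296) [0.32653107 0.36173456 0.07      ]
(217, 220) [0.51681135 0.28206136 0.07      ]
(165, 300) [0.32673648 0.3624562  0.23      ]
(463, 217) [ 0.50976043 -0.2907344   0.23      ]
[[-0.    -0.275  0.962 -0.143]
 [-0.001 -0.962 -0.275  0.07 ]
 [ 1.    -0.001  0.     0.001]
 [ 0.     0.     0.     1.   ]]
```

Emit:
send_rows --steps '[[[0,0,0,0.05,0],[0,0.02,0.02,0.09,0.05],[0,0.055,0.045,0.12,0.1],[0,0.095,0.07,0.13,0.2],[0,0.135,0.1,0.13,0.3],[0,0.175,0.13,0.13,0.4],[0,0.21,0.165,0.13,0.5],[0,0.245,0.2,0.13,0.6]]]' --grip_force 60

```text
t: 1.1
tcp_pos: [0.401, -0.4039, 0.3608]
tool_rot: [0.248, 0.662, -0.248, 0.662]
force: [1.0, -0.7, 0.0]
finger_gap: 1.0
```

Emit:
send_rows --steps '[[[0,0.02,0.045,0,0.05],[0,0.04,0.09,0,0.1],[0,0.06,0.14,0,0.15],[0,0.08,0.19,0,0.2],[0,0.1,0.245,0,0.23],[0,0.11,0.3,0,0.23],[0,0.12,0.355,0,0.23],[0,0.12,0.41,0,0.23]]]'

```text
t: 2.1
tcp_pos: [0.5204, 0.0065, 0.3608]
tool_rot: [0.172, 0.686, -0.171, 0.686]
force: [-0.2, -0.2, -0.4]
finger_gap: 1.0
```

Emit:
send_rows --steps '[[[0,0,0.055,0,0],[0,0,0.11,0,0],[0,0,0.165,0,0],[0,0,0.22,0,0],[0,-0.01,0.26,0,0],[0,-0.02,0.28,0,0],[0,-0.02,0.28,0,0],[0,-0.02,0.28,0,0]]]'

```text
t: 3.1
tcp_pos: [0.5003, 0.2839, 0.361]
tool_rot: [0.171, 0.686, -0.172, 0.686]
force: [0.4, -1.1, -0.1]
finger_gap: 1.0
```

```bash
cat >> h.py <<'E'
from scipy.spatial.transform import Rotation as R
def wristp():
    s=manip.sense();p=dict(manip.camera_params("wrist"));T=np.eye(4);T[:3,:3]=R.from_quat(s["tool_rot"]).as_matrix();T[:3,3]=s["tcp_pos"]
    p["T"]=T@np.array(p["tool_from_camera"]);return p,s
E
python3 - <<'E'
from h import *
p,s=wristp();im=manip.snapshot("wrist")[:,:,::-1].copy();cv2.imwrite("pics/w1.png",im)
cs=cv2.findContours((im.max(2)<45).astype(np.uint8),0,2)[0]
for c in cs:
    if cv2.contourArea(c)>800:
        r=cv2.minAreaRect(c);w=[onz(p,*q,.231) for q in cv2.boxPoints(r)]
        print(r,np.round(onz(p,*r[0],.231),4),np.round(w,4).tolist())
print(p["T"][:3,3],s["tcp_pos"])
E
```

```text
((319.5, 401.0), (156.0, 639.0), 90.0) [0.4336 0.1559 0.231 ] [[0.2396, 0.3444, 0.231], [0.6982, 0.0991, 0.231], [0.6563, -0.0605, 0.231], [0.1303, 0.221, 0.231]]
((73.85295104980469, 236.5882568359375), (128.54388427734375, 50.689937591552734), 14.03624439239502) [0.3384 0.3736 0.231 ] [[0.2877, 0.3927, 0.231], [0.3212, 0.4173, 0.231], [0.3884, 0.3548, 0.231], [0.3567, 0.3271, 0.231]]
[0.53379639 0.34430037 0.50356301] [0.50027547 0.28387994 0.36101697]
```

View pics/w1.png

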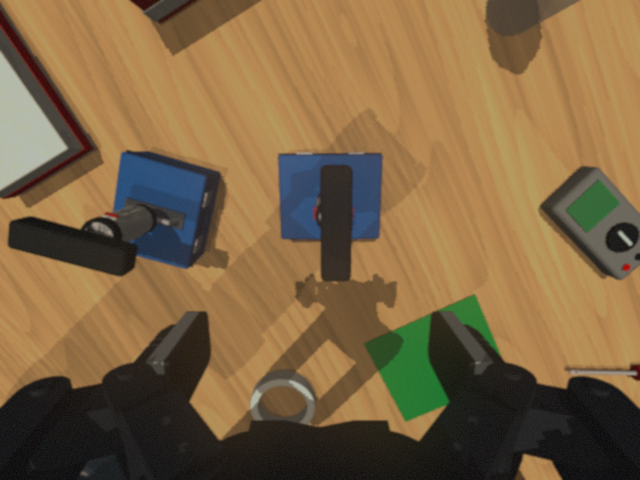

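```bash
python3 - <<'E'
from h import *
p,s=wristp();im=cv2.imread("pics/w1.png")
g=im[150:290,300:375]
m=((g.max(2)<60)&(g[:,:,0].astype(int)-g[:,:,2]<12)).astype(np.uint8)
c=max(cv2.findContours(m,0,2)[0],key=cv2.contourArea)+[300,150]
r=cv2.minAreaRect(c);print(r)
for q in [r[0],(337,166),(337,280),(322,223),(352,223)]:print(q,np.round(onz(p,*q,.231),4))
cv2.imwrite("pics/w1c.png",cv2.resize(g,None,fx=4,fy=4))
b=im[140:250,265:395];hb=cv2.cvtColor(b,cv2.COLOR_BGR2HSV);mm=cv2.inRange(hb,(100,120,70),(125,255,255))
c=max(cv2.findContours(mm,0,2)[0],key=cv2.contourArea)+[265,140];r=cv2.minAreaRect(c);print("box",r,onz(p,*r[0],.07),[np.round(onz(p,*q,.07),3).tolist() for q in cv2.boxPoints(r)])
E
```

```text
((334.5, 222.0), (114.0, 35.0), 90.0)
(334.5, 222.0) [0.5184 0.2899 0.231 ]
(337, 166) [0.5389 0.3255 0.231 ]
(337, 280) [0.4987 0.2479 0.231 ]
(322, 223) [0.5097 0.2937 0.231 ]
(352, 223) [0.5296 0.2831 0.231 ]
box ((328.9999694824219, 196.49996948242188), (97.99998474121094, 80.99998474121094), -0.0) [0.51751112 0.28805422 0.07      ] [[0.443, 0.273, 0.07], [0.49, 0.355, 0.07], [0.588, 0.302, 0.07], [0.547, 0.217, 0.07]]
```

View pics/w1c.png

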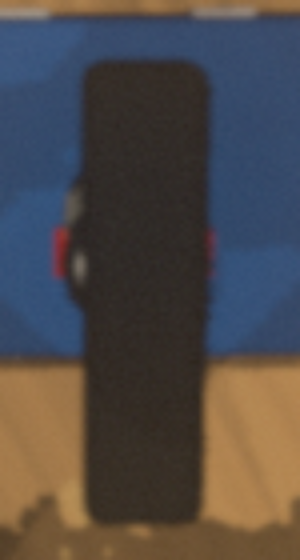

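Emit:
send_rows --steps '[[[0,0.018,0.003,-0.02,0],[0,0.018,0.003,-0.05,0],[0,0.018,0.003,-0.085,0],[0,0.018,0.003,-0.115,0],[0,0.018,0.003,-0.14,0],[0,0.018,0.003,-0.16,0],[0,0.018,0.003,-0.16,0],[0.3,0.018,0.003,-0.16,0]]]'

```text
t: 4.15
tcp_pos: [0.5191, 0.2871, 0.2021]
tool_rot: [0.172, 0.685, -0.172, 0.686]
force: [-0.3, 0.2, 0.9]
finger_gap: 0.815
```

```bash
python3 - <<'E'
from h import *
print(manip.sense()["force"]); cv2.imwrite("pics/w2.png",manip.snapshot("wrist")[:,:,::-1])
E
```

```text
[-0.31213681  0.24694251  0.8564211 ]
```

View pics/w2.png

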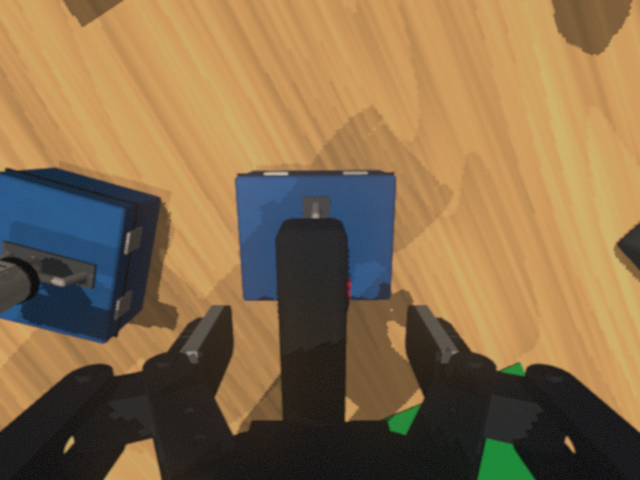

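The handle sits between the fingers (columns 278–348, finger tips 232 and 407), about 2 mm off centre. I'll correct that and close.

Emit:
send_rows --steps '[[[0.3,-0.002,0.001,0,0],[0.5,-0.002,0.001,0,0],[0.7,-0.002,0.001,0,0],[1,-0.002,0.001,0,0],[1,-0.002,0.001,0,0],[1,-0.002,0.001,0,0],[1,-0.002,0.001,0,0]]]' --grip_force 70

```text
t: 5.08
tcp_pos: [0.5167, 0.2885, 0.2018]
tool_rot: [0.172, 0.686, -0.171, 0.686]
force: [0.7, -2.0, 4.5]
finger_gap: 0.268
```

Emit:
send_rows --steps '[[[1,0,0,0.005,0],[1,0,0,0.012,0],[1,0,0,0.019,0],[1,0,0,0.026,0],[1,0,0,0.033,0],[1,0,0,0.039,0],[1,0,0,0.045,0],[1,0,0,0.05,0]]]'

```text
t: 6.08
tcp_pos: [0.5161, 0.2886, 0.2517]
tool_rot: [0.172, 0.686, -0.172, 0.686]
force: [-0.1, 0.0, -5.4]
finger_gap: 0.267
```

Emit:
send_rows --steps '[[[1,0,0,0.004,0],[1,0,0,0.008,0],[1,0,0,0.011,0],[1,0,0,0.013,0],[1,0,0,0.013,0],[1,0,0,0.013,0]]]'

```text
t: 6.82
tcp_pos: [0.516, 0.2885, 0.2641]
tool_rot: [0.171, 0.686, -0.172, 0.686]
force: [0.1, 0.3, -5.2]
finger_gap: 0.271
```

```bash
python3 - <<'E'
from h import *
s=manip.sense();print(s["t"],s["force"],s["ft_torque"],s["tcp_pos"],s["finger_gap"])
for n in("wrist","scene"): cv2.imwrite(f"pics/{n}3.png",manip.snapshot(n)[:,:,::-1])
E
```

```text
6.825 [ 0.1172028   0.34456413 -5.16299858] [ 0.00911202 -0.06217435  0.01016887] [0.51599766 0.28854134 0.2641427 ] 0.27106166493166184
```

View pics/scene3.png

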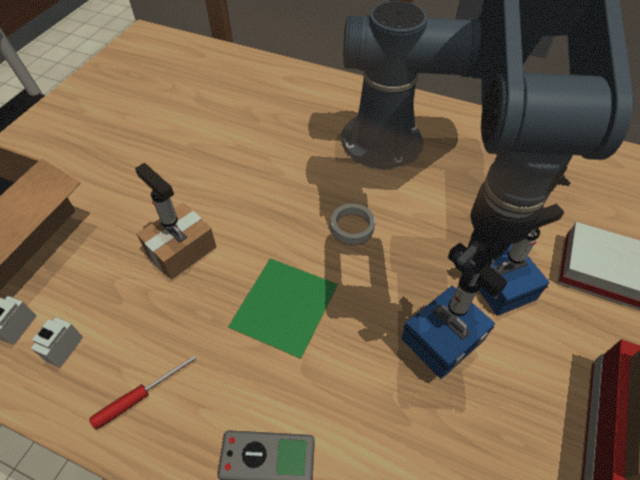

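View pics/wrist3.png

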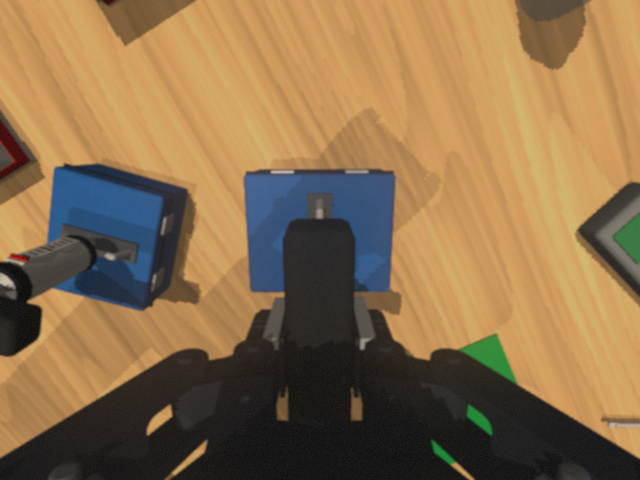

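Force stays at about -5.2 N while the tool rises, so the box hangs free, about 43 mm up. I'll ease down to about 3 cm and hold it.

Emit:
send_rows --steps '[[[1,0,0,-0.004,0],[1,0,0,-0.008,0],[1,0,0,-0.01,0],[1,0,0,-0.01,0],[1,0,0,-0.01,0],[1,0,0,-0.01,0],[1,0,0,-0.01,0],[1,0,0,-0.01,0]]]'

```text
t: 7.92
tcp_pos: [0.5162, 0.2886, 0.2544]
tool_rot: [0.172, 0.686, -0.171, 0.686]
force: [0.6, -0.4, -5.4]
finger_gap: 0.27
```

Emit:
send_rows --steps '[[[1,0,0,0,0],[1,0,0,0,0],[1,0,0,0,0],[1,0,0,0,0],[1,0,0,0,0],[1,0,0,0,0],[1,0,0,0,0],[1,0,0,0,0]]]'

```text
t: 8.93
tcp_pos: [0.5161, 0.2886, 0.2543]
tool_rot: [0.172, 0.686, -0.172, 0.686]
force: [0.4, -0.2, -5.3]
finger_gap: 0.269
```

Emit:
send_rows --steps '[[[1,0,0,0,0],[1,0,0,0,0],[1,0,0,0,0],[1,0,0,0,0],[1,0,0,0,0],[1,0,0,0,0],[1,0,0,0,0],[1,0,0,0,0]]]'

```text
t: 9.93
tcp_pos: [0.5161, 0.2886, 0.2543]
tool_rot: [0.172, 0.686, -0.172, 0.686]
force: [0.9, -0.0, -4.7]
finger_gap: 0.269
```

Emit:
send_rows --steps '[[[1,0,0,0,0],[1,0,0,0,0],[1,0,0,0,0],[1,0,0,0,0],[1,0,0,0,0],[1,0,0,0,0],[1,0,0,0,0],[1,0,0,0,0]]]'

```text
t: 10.92
tcp_pos: [0.5161, 0.2886, 0.2543]
tool_rot: [0.172, 0.686, -0.172, 0.686]
force: [-0.9, 0.0, -4.9]
finger_gap: 0.267
```

```bash
python3 - <<'E'
from h import *
p,s=wristp();print(s["t"],s["force"],s["tcp_pos"]);im=manip.snapshot("wrist")[:,:,::-1].copy();cv2.imwrite("pics/w4.png",im)
b=im[140:310,220:420];hb=cv2.cvtColor(b,cv2.COLOR_BGR2HSV);mm=cv2.inRange(hb,(100,120,70),(125,255,255))
c=max(cv2.findContours(mm,0,2)[0],key=cv2.contourArea)+[220,140];r=cv2.minAreaRect(c);z=.07+.034
w=np.array([onz(p,*q,z) for q in cv2.boxPoints(r)]);print("box",r,w.mean(0),np.linalg.norm(w-np.roll(w,1,0),axis=1))
E
```

```text
10.925 [-0.89996314  0.03107843 -4.91414796] [0.51613757 0.28856975 0.25431387]
box ((318.5, 232.5), (115.0, 145.0), 90.0) [0.51644258 0.28756528 0.104     ] [0.09624159 0.11303743 0.09624471 0.12341875]
```

Held for over 3 s, and the load reads steadily at about 5.1 N. I'm carrying the box to the mat, centre at (0.5465, -0.024).

Emit:
send_rows --steps '[[[1,0.001,-0.01,0.003,0],[1,0.003,-0.03,0.005,0],[1,0.006,-0.06,0.005,0],[1,0.009,-0.095,0.005,0],[1,0.012,-0.13,0.005,0],[1,0.015,-0.165,0.005,0],[1,0.019,-0.2,0.005,0],[1,0.022,-0.235,0.005,0]]]'

```text
t: 11.98
tcp_pos: [0.538, 0.0509, 0.2597]
tool_rot: [0.172, 0.686, -0.172, 0.686]
force: [1.1, -0.4, -5.6]
finger_gap: 0.27
```

Emit:
send_rows --steps '[[[1,0.003,-0.03,0,0],[1,0.005,-0.055,0,0],[1,0.007,-0.07,0,0],[1,0.008,-0.077,0,0],[1,0.008,-0.077,0,0],[1,0.008,-0.077,0,0],[1,0.008,-0.077,0,0]]]'

```text
t: 12.85
tcp_pos: [0.546, -0.0226, 0.2593]
tool_rot: [0.171, 0.686, -0.171, 0.686]
force: [-0.1, -0.0, -4.5]
finger_gap: 0.266
```

```bash
python3 - <<'E'
from h import *
p,s=wristp();print(s["t"],s["force"],s["tcp_pos"])
for n in("wrist","top"): cv2.imwrite(f"pics/{n}5.png",manip.snapshot(n)[:,:,::-1])
b=cv2.imread("pics/wrist5.png")[140:310,220:420];hb=cv2.cvtColor(b,cv2.COLOR_BGR2HSV);mm=cv2.inRange(hb,(100,120,70),(125,255,255))
c=max(cv2.findContours(mm,0,2)[0],key=cv2.contourArea)+[220,140];r=cv2.minAreaRect(c)
print(onz(p,*r[0],.107))
E
```

```text
12.85 [-0.05363605 -0.04796459 -4.48895025] [ 0.54597043 -0.02255409  0.25925743]
[ 0.54776426 -0.02149729  0.107     ]
```

View pics/wrist5.png

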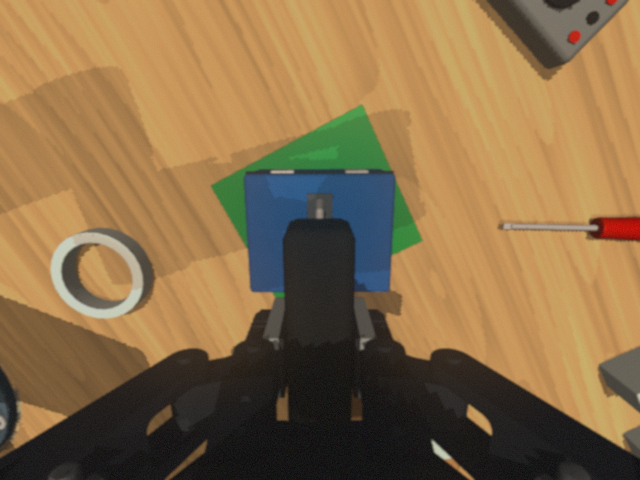

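View pics/top5.png

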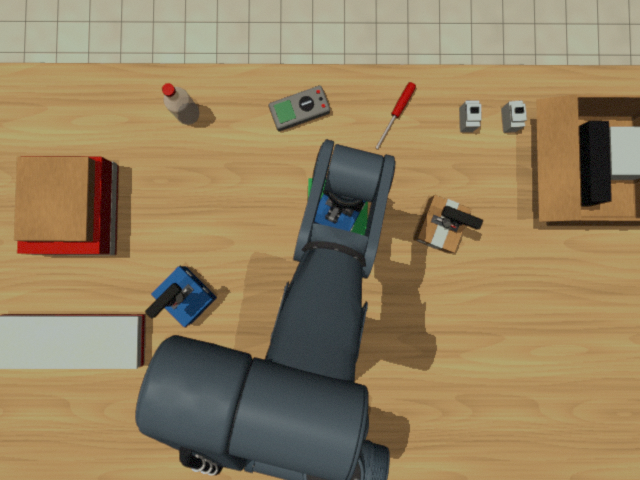

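```bash
python3 - <<'E'
from h import *
p,s=wristp();w=[onz(p,*q,.003) for q in((212,187),(421,240))];print(np.mean(w,0),w)
E
```

```text
[ 0.54552832 -0.0252057   0.003     ] [array([0.45856427, 0.05431279, 0.003     ]), array([ 0.63249237, -0.10472419,  0.003     ])]
```

Emit:
send_rows --steps '[[[1,0,0,-0.004,0],[1,0,0,-0.01,0],[1,0,0,-0.016,0],[1,0,0,-0.022,0],[1,0,0,-0.026,0],[1,0,0,-0.029,0],[1,0,0,-0.031,0],[1,0,0,-0.033,0]]]'

```text
t: 13.95
tcp_pos: [0.5463, -0.0234, 0.2263]
tool_rot: [0.172, 0.686, -0.172, 0.686]
force: [-0.5, 1.2, -5.8]
finger_gap: 0.273
```

Emit:
send_rows --steps '[[[1,0,0,-0.002,0],[1,0,0,-0.004,0],[1,0,0,-0.006,0],[1,0,0,-0.008,0],[1,0,0,-0.01,0],[1,0,0,-0.012,0],[1,0,0,-0.013,0],[1,0,0,-0.013,0]]]'

```text
t: 14.95
tcp_pos: [0.5463, -0.0235, 0.2134]
tool_rot: [0.172, 0.686, -0.172, 0.686]
force: [0.1, -1.1, -3.4]
finger_gap: 0.27
```

Emit:
send_rows --steps '[[[1,0,0,-0.002,0],[1,0,0,-0.004,0],[1,0,0,-0.006,0],[1,0,0,-0.007,0],[1,0,0,-0.007,0],[1,0,0,-0.007,0]]]'

```text
t: 15.7
tcp_pos: [0.5463, -0.0235, 0.2064]
tool_rot: [0.171, 0.686, -0.172, 0.686]
force: [0.1, -0.5, -1.8]
finger_gap: 0.273
```

```bash
python3 - <<'E'
from h import *
p,s=wristp();print(s["t"],s["force"],s["tcp_pos"],s["ft_torque"])
cv2.imwrite("pics/w6.png",manip.snapshot("wrist")[:,:,::-1])
b=cv2.imread("pics/w6.png")[140:310,220:420];hb=cv2.cvtColor(b,cv2.COLOR_BGR2HSV);mm=cv2.inRange(hb,(100,120,70),(125,255,255))
c=max(cv2.findContours(mm,0,2)[0],key=cv2.contourArea)+[220,140];r=cv2.minAreaRect(c)
print(r,onz(p,*r[0],.073))
E
```

```text
15.7 [ 0.066222   -0.4877883  -1.78688597] [ 0.5463227  -0.02348325  0.20641799] [-0.1084107  -0.01665859 -0.01474089]
((318.5, 236.5), (123.0, 157.0), 90.0) [ 0.54804501 -0.02199806  0.073     ]
```

View pics/w6.png

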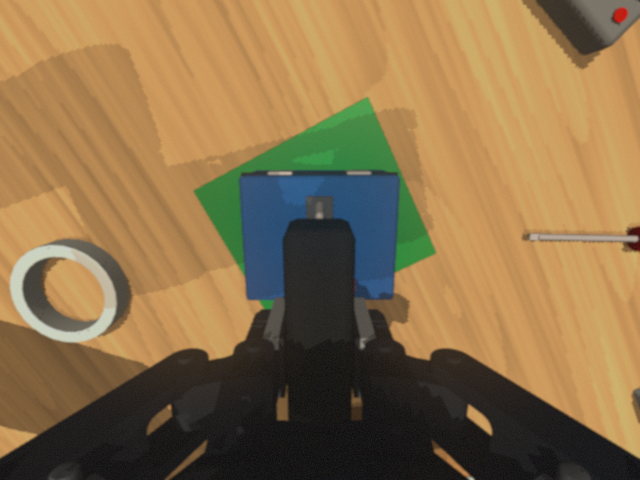

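The load has dropped from 5 N to 1.8 N, which is about the scale's own 150 g. The box stands on the mat within about 4 mm of its centre while the scale is still held. Next I open and retreat straight up.

Emit:
send_rows --steps '[[[0.7,0,0,0,0],[0.4,0,0,0,0],[0,0,0,0,0],[0,0,0,0,0],[0,0,0,0,0],[0,0,0,0.01,0],[0,0,0,0.025,0],[0,0,0,0.05,0]]]'

```text
t: 16.75
tcp_pos: [0.5459, -0.0234, 0.2572]
tool_rot: [0.172, 0.686, -0.172, 0.686]
force: [0.7, -0.1, -0.1]
finger_gap: 1.004
```

Emit:
send_rows --steps '[[[0,0,0,0.03,0],[0,0,0,0.07,0],[0,0,0,0.11,0],[0,0,0,0.13,0],[0,0,0,0.13,0],[0,0,0,0.13,0],[0,0,0,0.13,0]]]'

```text
t: 17.62
tcp_pos: [0.5454, -0.0233, 0.385]
tool_rot: [0.172, 0.687, -0.172, 0.685]
force: [-0.5, -0.9, 0.3]
finger_gap: 0.999
```

```bash
python3 - <<'E'
from h import *
p,s=wristp();print(s["t"],s["force"],s["tcp_pos"],s["finger_gap"])
im=manip.snapshot("wrist")[:,:,::-1].copy()
cv2.imwrite("pics/w7.png",im);cv2.imwrite("pics/s7.png",manip.snapshot("scene")[:,:,::-1])
hb=cv2.cvtColor(im,cv2.COLOR_BGR2HSV);mm=cv2.inRange(hb,(100,120,70),(125,255,255))
c=max(cv2.findContours(mm,0,2)[0],key=cv2.contourArea);r=cv2.minAreaRect(c)
print(r,onz(p,*r[0],.073))
E
```

```text
17.625 [-0.46945416 -0.92759747  0.2747902 ] [ 0.54543735 -0.02327323  0.38501494] 0.9994868043959156
((320.5, 203.5), (79.0, 95.0), 90.0) [ 0.54763205 -0.02379771  0.073     ]
```

View pics/w7.png

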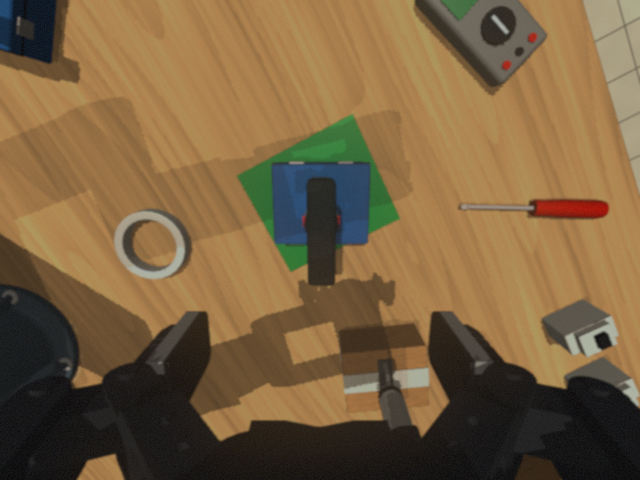

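View pics/s7.png

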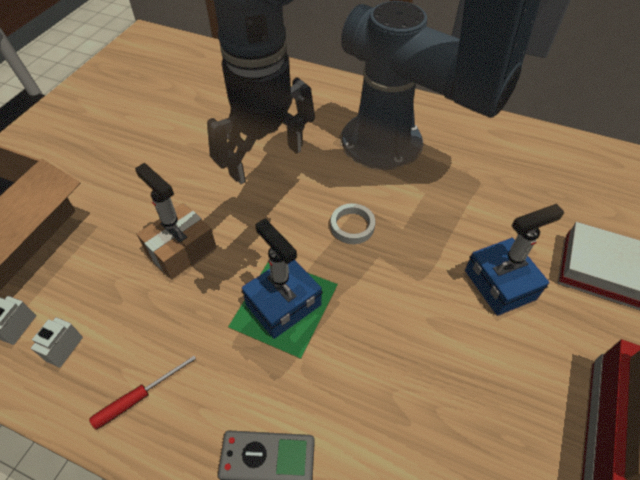

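The box stands upright on the mat, with its top centred at (320,203) in the wrist view. In the scene view the carton is unmoved at (177,240), and the gripper is open and clear.

```bash
python3 -c "
from station import manip
print(manip.sign_off())"
```

```text
the job is handed in; nothing more can be done
None
```

The blue box was weighed, set down upright near the middle of the green mat and released. I handed the job in at about 17.6 s of the 48 s allowed. `sign_off` gives no verdict, so the results below are my own checks.

- **Choice of scale:** Two blue boxes carried this kind of scale. I took the front one, which is farther to the robot's right. I could not clearly make out the black band on either blue box, so the choice rests on that position rule.
- **Weighing:** I held the box with about 3 cm of air beneath it for more than 3 s. The load read about 5 N (4.7 to 5.4 N) including the 150 g scale, which puts the box at roughly 0.37 kg.
- **Placing:** Before release the load had fallen to 1.8 N, so the box was standing while the scale was still held. The last wrist picture puts the box centre at (0.548, -0.024). The mat centre measured (0.546, -0.024), so the box is about 2 mm off.
- **End state:** The gripper was open and about 0.15 m above the handle, with no contact force. The carton looked unmoved in the scene picture; I compared it by eye and did not measure it.

No other check failed or disagreed.

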